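# Clip the cartridges into the hand-wound mixer, wind it and let it run

## Task

Get the hand-wound mixer going: press every grey cartridge that lies on the counter into a bay of its own until both of its sprung tabs snap under the ledges and it lies flat on the bay floor. Only then wind the key clockwise to its stop, taking a fresh grip as often as needed, and last of all slide the black brake knob all the way away from the bays so that the mixer is free to run. Do not knock over the bottles.

Things in the scene. Friction and masses are not known exactly. Their poses are not given: they have to be found in the camera images.
- mixer: hand-wound mixer, fixed: white base 124 (x) x 272 (y, -132 to +140) x 24 mm high, its front (-x) to the robot at yaw 0. Origin: under the base, on the counter. Three grey bays in a row at y = -92 (bay1), -30 (bay2), +32 (bay3), nowhere higher than 55 mm over the counter; at the +y end the steel key (x +24, y +102) and before it the black brake knob (x -46).
- bay1 (a point): centre of the floor of the first bay, 24 mm over the counter, axes as the mixer's. A cartridge goes in with its long side along x. Pocket 51 wide (y); lead-ins at both x ends, 97 apart at the top (31 above the floor), 83 at the ledge, whose underside is 15.5 above the floor. Merely put in, a cartridge stays nearly 20 mm too high on its tabs; 9 to 16 N pressed down in its middle snaps it in for good.
- bay2 (a point): centre of the floor of the middle bay, 24 mm over the counter, axes as the mixer's. A cartridge goes in with its long side along x. Pocket 51 wide (y); lead-ins at both x ends, 97 apart at the top (31 above the floor), 83 at the ledge, whose underside is 15.5 above the floor. Merely put in, a cartridge stays nearly 20 mm too high on its tabs; 9 to 16 N pressed down in its middle snaps it in for good.
- bay3 (a point): centre of the floor of the last bay, 24 mm over the counter, axes as the mixer's. A cartridge goes in with its long side along x. Pocket 51 wide (y); lead-ins at both x ends, 97 apart at the top (31 above the floor), 83 at the ledge, whose underside is 15.5 above the floor. Merely put in, a cartridge stays nearly 20 mm too high on its tabs; 9 to 16 N pressed down in its middle snaps it in for good.
- cart_a: grey clip-in cartridge, all alike: block 80 (own x) x 48 (y) x 22 high; on top a grip rib 46 long (x), 14 thick (y), up to 46 mm above the underside. Origin: centre of the underside, z up. At each x end a white sprung tab sticks out 6 mm (26 wide, tip 5 to 13 mm above the underside). 0.09 to 0.15 kg. Fits any bay, either way round. May be absent (None).
- cart_b: grey clip-in cartridge, all alike: block 80 (own x) x 48 (y) x 22 high; on top a grip rib 46 long (x), 14 thick (y), up to 46 mm above the underside. Origin: centre of the underside, z up. At each x end a white sprung tab sticks out 6 mm (26 wide, tip 5 to 13 mm above the underside). 0.09 to 0.15 kg. Fits any bay, either way round. May be absent (None).
- cart_c: grey clip-in cartridge, all alike: block 80 (own x) x 48 (y) x 22 high; on top a grip rib 46 long (x), 14 thick (y), up to 46 mm above the underside. Origin: centre of the underside, z up. At each x end a white sprung tab sticks out 6 mm (26 wide, tip 5 to 13 mm above the underside). 0.09 to 0.15 kg. Fits any bay, either way round. May be absent (None).
- key (a joint): winding key, rad: 0 = run down, grows clockwise as seen from above, stop at 8.0; fully wound means more than 7.6. Starts between 0 and 0.8. Stiff: 0.09 N m friction and a spring that adds 0.008 N m per rad; it stays where it is left (its friction holds it), so wind it by several partial turns.
- key_grip (a point): middle of the key's flat steel wing, on the key's upright axis, 75 mm over the counter: wing 50 long (own x), 10 thick (own y), 26 high (62 to 88 mm over the counter). Own x turns with the key: at joint value 0 it lies along the mixer's x.
- brake (a joint): brake knob slide, m: 0 = braked, 0.032 = fully released (stop); it must pass 0.026. Moves along the mixer's +y, away from the bays; 1.5 N friction, stays where it is left.
- brake_top (a point): middle of the top of the black brake knob, 52 mm over the counter: knob 14 (mixer's x) x 16 (mixer's y) x 26 high, on the flat base, 24 mm over the counter.
- ctrl_bottle: bystander: round white plastic bottle with a cap, 42 across, 62 high, standing; origin centre of the underside
- wedge_bottle: bystander: white wedge-shaped reagent bottle with a round cap, 44 x 56 x 88 high, standing; origin centre of the underside

How it is judged:
By the outcome, as a careful person would: the job done as asked, in the order asked, and still so for the second after the job is handed in, with the robot touching nothing.
Of cart_a, cart_b, cart_c only 2 to 3 are there at a start; the rules pass over those that are not, and their reading is None.
At some moment in a run one of cart_a, cart_b, cart_c may be knocked a few centimetres aside while the robot is not near it.
Once in a run the grip may slacken for a moment while it holds something.
It also fails if it takes over 210 s, if anything falls off the work surface, if the arm or the gripper's body presses on something with over 40 N, if the wrist force passes 120 N, or if a joint passes its speed limit or range.

## Robot

A 6-joint arm with a two-finger parallel gripper is mounted at the origin on a cart in front of the work surface, level with it; the furniture and walls round the work are solid. World frame = base frame: x ahead of the robot, y to its left, z up, the work surface at z = 0. Lengths are in mm, angles in rad, forces in N, time in s.
With the tool pointing down it reaches from about 350 to 975 mm from the base axis. Payload 4.9 kg.
Tool frame: the origin (TCP) lies at the centre of the arm's flange, where the gripper is bolted on; the fingertips stand 173 mm ahead of it and the grasp point (between the pads) lies 155 mm ahead of it; z points along the fingers, y is the line along which they close (so a half turn about z gives the same grasp; the last joint's range is limited). The gripper opens to 85 mm and grips with 20 to 120 N. Pads are 22 mm wide; open, the fingers measure 114 mm over their backs; the gripper's body (76 mm by 85 mm) begins 54 mm behind the grasp point. The pads swing forward as they close: fully open they stand 13 mm farther back than shut.
Start: joints at [-1.412, 0.053, 1.613, -0, 1.476, -0.119], TCP at [171.396, -601.021, 404.704] pointing down, gripper open.
Joint ranges: [-3.01, 3.01], [-1.01, 2.22], [0.06, 2.58], [-1.02, 4.17], [0.09, 2.62], [-3.14, 3.14]. Speed limits (rad/s): [2.57, 2.57, 3.14, 3.14, 3.14, 3.14].

## Interface

Orientations are given as a unit quaternion [w, x, y, z].
In Python, from cell import * gives the robot as it stands.
- The arm moves only by the shell command python3 -m crank 'ROWS' [FORCE]. ROWS is JSON, a list of rows, each a list of 7 numbers: the closure, from -1 (fully open) to 1 (shut), then the shift along the tool's x, y, z in cm, then the turn, a rotation vector about the tool's x, y, z in degrees. In form: [[jaw, tx, ty, tz, rx, ry, rz], ...]. A call has 1 to 8 rows; each row is the pose to reach, as a shift and turn from the pose commanded when the call began, along the tool's axes at that moment; what a row does not reach only later rows make up. A row lasts 1/12 s, in which the tool goes at most 41.7 mm and 7.16 degrees, less where a joint would pass 70% of its speed; a pose out of reach is approached as far as the arm can. A call with a gripper value outside its range is refused whole. The fingers move at their own pace and stop on an object; FORCE is the grip in N (left out, the last holds). Time passes only in rows, so rows that repeat a pose let the fingers close. It gives the time, the measured TCP pose, the force, the opening and the grip force at its end, in the units of the state.
- state(): the state, without advancing time (a new reading comes with each control period).
- grab_frame(name): name is "scene" or "top" or "wrist"; returns a dict with "img" (384x512x3 uint8, red, green, blue), "z_map" (384x512 float32, mm along the optical axis (not along the pixel's ray), 0 where there is no reading), "fov_y" (degrees; the focal length in pixels is half the picture's height over the tangent of half this angle, whatever the lens; pixels are square), "cx", "cy" (the principal point, pixels), "R" (3x3) and "t" (3): a world point X has camera coordinates R X + t. Camera axes: x right, y down, z forward; pixel columns grow to the right and rows downward; lengths in mm; the calibration is good to about 2 mm. A picture is of the moment at which its call begins.
- job_done(): hands the job in; it is judged then, once.
Trained networks look in the newest picture that a camera, given by its name, has taken for a name from the list of things; names that differ only in an ending like _2 or _b are one class to them, and where a whole thing is asked for, a point or a joint stands for the part that bears it (a point fixed in the world has none). Each returns a list of dicts, best first, with "p" (0 to 1); they miss things now and then, are a little off and sometimes report something else, mostly with a low value. They report only what shows in the picture. A call takes as long as a camera call.
- look_for(camera, label): "centre" ([column, row] in pixels, amid what is visible of it).
The state is a dict: "time": time; "qpos": joint angles; "dq": joint speeds; "tau": joint torques, N m; "tcp_pos": TCP position; "tcp_rot": TCP orientation; "contact_force": force on the tool from outside, world axes, zero at the start; "ft_torque": the same for the moment, N m; "grip_width": opening from 0.0 (shut) to 1.0 (fully open); "gripper_force": force on a finger pad.
Only numpy, scipy, OpenCV 4.12 (cv2) and the standard library are available. Lean on these libraries where they do the work, as an engineer would, in place of code of your own. Each camera call takes 0.05 s, during which the arm holds its last target. There are 200 camera calls.

## Working session

There is one attempt and no reset: what is moved stays moved. The work goes in short steps, Python scripts to look and compute and a shell command to move; the robot and the scene stay as the last step left them, time stands still between calls to the robot, and variables do not carry over. Pictures are saved under pics/ and viewed, at most 14 in all, crops included, and the job is handed in when it is done.

```bash
ls; mkdir -p pics
cat > h.py <<'E'
from cell import *
import numpy as np, cv2
from scipy.spatial.transform import Rotation as Ro
def cam(n):
    f=grab_frame(n); f['f']=f['img'].shape[0]/2/np.tan(np.radians(f['fov_y'])/2)
    f['R']=np.array(f['R']);f['t']=np.array(f['t']); return f
def pt(f,c,r,z=None):
    d=np.array([(c-f['cx'])/f['f'],(r-f['cy'])/f['f'],1.0])
    o=-f['R'].T@f['t']; v=f['R'].T@d
    if z is None:
        return o+v*float(f['z_map'][int(round(r)),int(round(c))])
    return o+v*(z-o[2])/v[2]
def cloud(f):
    H,W=f['z_map'].shape; r,c=np.mgrid[:H,:W]; z=f['z_map']
    P=np.stack([(c-f['cx'])/f['f']*z,(r-f['cy'])/f['f']*z,z],-1)
    return (P-f['t'])@f['R'], z>0
def save(f,n): cv2.imwrite('pics/'+n+'.png',f['img'][:,:,::-1])
def totool(dw):
    w,x,y,z=state()['tcp_rot']; return Ro.from_quat([x,y,z,w]).as_matrix().T@np.array(dw)
E
python3 - <<'E'
from h import *
np.set_printoptions(precision=1,suppress=True)
s=state();print(s)
for n in ('scene','top'):
    f=cam(n);save(f,n+'0');print(n,-f['R'].T@f['t'],f['f'])
    for l in ('mixer','cart_a','key','brake','ctrl_bottle','wedge_bottle'):
        for d in look_for(n,l): print(l,round(d['p'],2),np.array(d['centre']),pt(f,*d['centre']))
E
```

```text
pics
{'time': 0.0, 'qpos': array([-1.4,  0.1,  1.6, -0. ,  1.5, -0.1]), 'dq': array([-0., -0., -0.,  0., -0.,  0.]), 'tau': array([  0. , -39.4, -37. ,  -0. ,   0. ,  -0. ]), 'tcp_pos': array([ 171.3, -600.8,  403.4]), 'tcp_rot': array([-0. ,  1. ,  0.1, -0. ]), 'contact_force': array([ 1.5, -0.3, -0.2]), 'ft_torque': array([-0.,  0., -0.]), 'gripper_force': 0.0, 'grip_width': 0.9970270372960474}
scene [127.8 781.2 646.1] 495.94358932182917
mixer 0.84 [249.9 246. ] [535.2 -49.9  24.2]
cart_a 0.64 [305.7 184.7] [ 524.8 -395.5   17.2]
cart_a 0.63 [267.1 194.5] [ 600.  -297.6   19.4]
key 0.65 [224.7 245.4] [549.5  38.3  76.9]
key 0.15 [309.3 181.4] [ 518.  -406.2   23.8]
brake 0.4 [251.2 245. ] [533.7 -53.6  24.9]
ctrl_bottle 0.72 [273.3 175.1] [ 622.6 -395.1   29.5]
wedge_bottle 0.67 [208.6 203. ] [ 689.2 -140.8   55.1]
top [ 405.1 -183.5 1348.9] 492.6997340286851
mixer 0.77 [211.9 214.2] [540.8 -76.   38.9]
cart_a 0.86 [338.9 220.1] [ 530.6 -414.2   43.7]
cart_a 0.86 [300.8 196. ] [ 593.6 -312.8   43.3]
key 0.68 [170.1 212.3] [538.4  27.4  90.4]
ctrl_bottle 0.8 [337.7 184.4] [ 623.5 -408.2   62.7]
wedge_bottle 0.6 [242.  152.4] [ 704.6 -153.7   66.5]
```

Run:
```python
import cv2
a=cv2.imread('pics/top0.png')[120:270,130:380]; cv2.imwrite('pics/top0c.png',cv2.resize(a,(800,480),interpolation=cv2.INTER_CUBIC))
```

```text
(no output)
```

View pics/top0c.png

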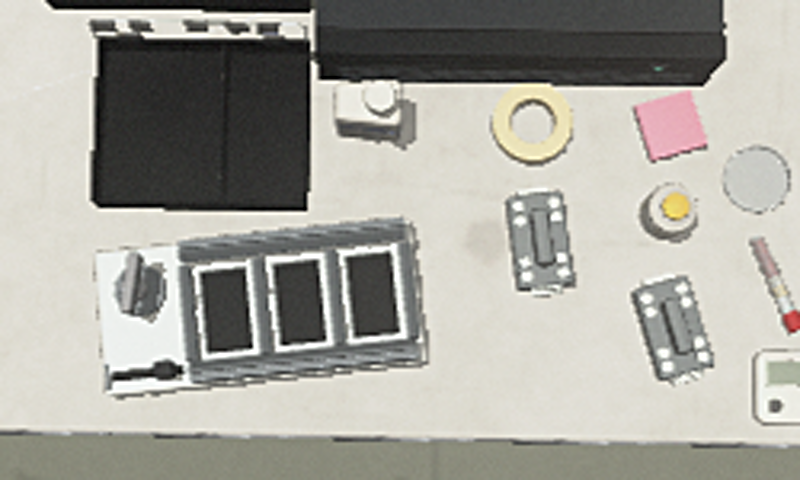

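View pics/scene0.png

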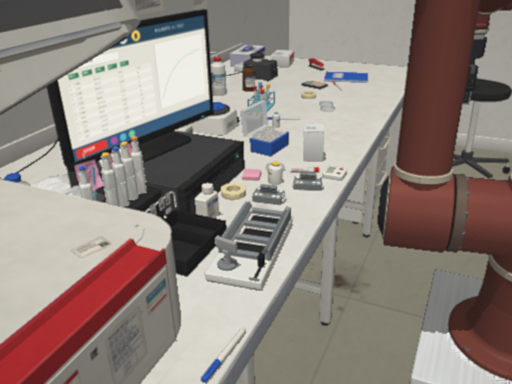

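The top view shows two cartridges, at pixels (300,196) and (339,220). The mixer is at (212,214), turned slightly left, with its key at (170,212) and the brake knob near the bays. The round bottle stands beside the right cartridge, and the wedge bottle is behind.

```bash
cat >> h.py <<'E'
def rect(P,m,c,r,zlo,zhi):
    """min area rect (centre, sides, long-axis angle) of points within r of c and zlo<z<zhi"""
    k=m&(np.hypot(P[...,0]-c[0],P[...,1]-c[1])<r)&(P[...,2]>zlo)&(P[...,2]<zhi)
    q=P[k]; (cx,cy),(w,h),_=R=cv2.minAreaRect(q[:,:2].astype(np.float32))
    b=cv2.boxPoints(R); e=[b[1]-b[0],b[2]-b[1]]; e=max(e,key=np.linalg.norm)
    return np.array([cx,cy]),sorted([w,h]),(np.degrees(np.arctan2(e[1],e[0]))+90)%180-90,len(q),np.median(q[:,2])
E
python3 - <<'E'
from h import *
np.set_printoptions(precision=1,suppress=True)
f=cam('top');P,m=cloud(f)
print('mixer',rect(P,m,(541,-76),165,12,60))
print('c1',rect(P,m,(594,-313),55,12,60));print('c1 rib',rect(P,m,(594,-313),55,36,60))
print('c2',rect(P,m,(531,-414),55,12,60));print('c2 rib',rect(P,m,(531,-414),55,36,60))
print('key',rect(P,m,(538,27),40,80,100))
print('bottle',rect(P,m,(623,-408),35,15,100)); print('wedge',rect(P,m,(704,-153),50,15,100))
f=cam('wrist');print(state()['tcp_pos'],-f['R'].T@f['t'],f['R'],f['f'])
E
```

```text
mixer (array([589.6, -63.9]), [226.71539306640625, 272.2113342285156], np.float32(-82.80322), 4812, np.float64(27.099799426418468))
c1 (array([ 600.5, -308. ]), [48.622859954833984, 91.63363647460938], np.float32(7.7512665), 556, np.float64(23.38620284454637))
c1 rib (array([ 600.9, -307.8]), [14.454076766967773, 46.716033935546875], np.float32(7.3724823), 93, np.float64(44.49242911680172))
c2 (array([ 528.3, -421.2]), [49.70594024658203, 91.61860656738281], np.float32(16.335953), 578, np.float64(23.225165506938026))
c2 rib (array([ 528.1, -420.6]), [16.222929000854492, 45.31216812133789], np.float32(15.695007), 99, np.float64(44.24636666171846))
key (array([550.2,  29.5]), [10.447649955749512, 47.79132080078125], np.float32(-6.922653), 78, np.float64(87.35905927168628))
bottle (array([ 625.2, -415. ]), [40.04201889038086, 41.61161422729492], np.float32(45.94948), 224, np.float64(51.46620137151237))
wedge (array([ 717.6, -147.5]), [69.96551513671875, 81.99794006347656], np.float32(-88.471306), 662, np.float64(67.26744857840826))
[ 171.4 -601.   404.8] [ 244.5 -579.8  373.4] [[ 0.3 -1.  -0. ]
 [-0.9 -0.3  0.3]
 [-0.3 -0.1 -1. ]] 320.3775190804832
```

```bash
cat >> h.py <<'E'
def goto(x,y,z,yaw=None):
    """tool-axis shift (cm) and turn about tool z (deg) so TCP gets to x,y,z with tool y along yaw (mod 180)"""
    s=state(); w,a,b,c=s['tcp_rot']; R=Ro.from_quat([a,b,c,w]).as_matrix()
    d=R.T@(np.array([x,y,z])-s['tcp_pos'])/10
    cur=np.degrees(np.arctan2(R[1,1],R[0,1])); t=0
    if yaw is not None: t=-((yaw-cur+90)%180-90)   # tool z is down
    print('tcp',s['tcp_pos'].round(1),'shift cm',d.round(2),'turn',round(t,1),'yaw',round(cur,1),'tilt',np.round(R[:,2],3),'q6',s['qpos'][5].round(2),'q1',s['qpos'][0].round(2))
E
python3 - <<'E'
from h import *
goto(528,-421,300,106); goto(528,-421,300,97)
E
python3 -m crank --help 2>&1 | head -5
```

```text
tcp [ 171.4 -601.   404.8] shift cm [39.23 -7.53 10.48] turn -0.1 yaw -74.1 tilt [ 0. -0. -1.] q6 -0.12 q1 -1.41
tcp [ 171.4 -601.   404.8] shift cm [39.23 -7.53 10.48] turn 8.9 yaw -74.1 tilt [ 0. -0. -1.] q6 -0.12 q1 -1.41
invalid input: not JSON, or not a number
```

```bash
python3 -m crank '[[-1,20,-3.7,3,0,0,0],[-1,20,-3.7,3,0,0,0],[-1,20,-3.7,3,0,0,0],[-1,20,-3.7,3,0,0,0],[-1,20,-3.7,3,0,0,0],[-1,20,-3.7,3,0,0,0]]' 60
python3 -c "
from h import *
goto(528,-421,300,106)"
python3 -m crank '[[-1,19.2,-3.8,5.5,0,0,0],[-1,19.2,-3.8,5.5,0,0,0],[-1,19.2,-3.8,5.5,0,0,0],[-1,19.2,-3.8,5.5,0,0,0],[-1,19.2,-3.8,5.5,0,0,0],[-1,19.2,-3.8,5.5,0,0,0],[-1,19.2,-3.8,5.5,0,0,0]]'
python3 - <<'E'
from h import *
goto(528,-421,300,106)
f=cam('wrist');save(f,'w1');P,m=cloud(f)
print(rect(P,m,(528,-421),55,12,60),rect(P,m,(528,-421),55,36,60))
E
```

```text
time: 1.3
tcp_pos: [358.2, -507.2, 373.2]
tcp_rot: [-0.002, 0.99, 0.142, 0.001]
contact_force: [0.2, 1.0, -0.7]
grip_width: 1.001
gripper_force: 0.0
tcp [ 358.2 -507.2  373.2] shift cm [18.7  -3.49  7.37] turn 0.3 yaw -73.7 tilt [ 0.001  0.003 -1.   ] q6 0.21 q1 -1.08
time: 1.88
tcp_pos: [528.9, -420.3, 318.4]
tcp_rot: [-0.001, 0.99, 0.14, -0.001]
contact_force: [-1.4, -0.4, 0.0]
grip_width: 1.003
gripper_force: 0.0
tcp [ 528.9 -420.3  318.4] shift cm [-0.11  0.05  1.84] turn 0.1 yaw -73.9 tilt [-0.002  0.001 -1.   ] q6 0.51 q1 -0.78
(array([ 531.14904785, -418.65298462]), [48.11110305786133, 88.55760192871094], np.float32(16.716225), 5226, np.float64(21.519216577862455)) (array([ 529.730896  , -418.85891724]), [14.286858558654785, 45.89347839355469], np.float32(16.768776), 980, np.float64(42.94784197000213))
```

View pics/w1.png

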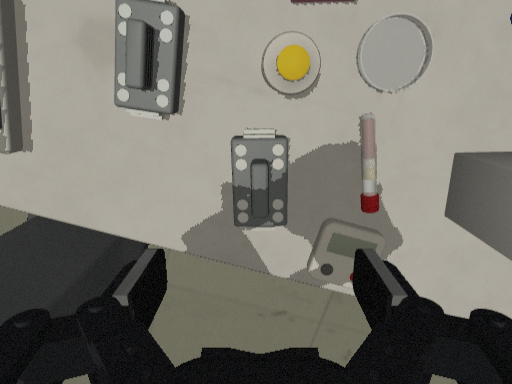

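The wrist view shows the cartridge upright at (260,182), its rib lying between the fingers' line, with nothing within finger reach except the device at (345,255).

```bash
python3 -m crank '[[-1,0.1,-0.1,3,0,0,0],[-1,0.1,-0.1,7,0,0,0],[-1,0.1,-0.1,10,0,0,0],[-1,0.1,-0.1,12,0,0,0],[-1,0.1,-0.1,12,0,0,0],[-1,0.1,-0.1,12,0,0,0]]'
python3 -m crank '[[1,0,0,0,0,0,0],[1,0,0,0,0,0,0],[1,0,0,0,0,0,0],[1,0,0,0,0,0,0],[1,0,0,0,0,0,0],[1,0,0,0,0,0,0],[1,0,0,0,0,0,0],[1,0,0,0,0,0,0]]' 70
```

```text
time: 2.43
tcp_pos: [527.2, -421.0, 199.2]
tcp_rot: [-0.001, 0.99, 0.138, -0.001]
contact_force: [-0.5, -0.6, 0.8]
grip_width: 0.997
gripper_force: 0.0
time: 3.1
tcp_pos: [528.8, -420.3, 200.6]
tcp_rot: [0.001, 0.99, 0.139, 0.0]
contact_force: [0.1, 1.7, 4.0]
grip_width: 0.138
gripper_force: 71.6
```

```bash
python3 -m crank '[[1,0,0,-3,0,0,0],[1,0,0,-7,0,0,0],[1,0,0,-10,0,0,0],[1,0,0,-12,0,0,0],[1,0,0,-12,0,0,0]]'
python3 - <<'E'
from h import *
goto(535,-230,320,97.2)
f=cam('wrist');P,m=cloud(f)
print(rect(P,m,(600,-308),55,36,60))
E
```

```text
time: 3.52
tcp_pos: [529.6, -421.1, 326.1]
tcp_rot: [0.004, 0.99, 0.139, 0.003]
contact_force: [0.8, -1.2, 0.1]
grip_width: 0.142
gripper_force: 71.1
tcp [ 529.6 -421.1  326.1] shift cm [  5.76 -18.24   0.48] turn 8.7 yaw -74.1 tilt [ 0.007 -0.007 -1.   ] q6 0.51 q1 -0.78
(array([ 602.45709229, -306.36331177]), [14.758712768554688, 45.88337326049805], np.float32(7.791954), 1387, np.float64(42.97331073203201))
```

```bash
python3 -m crank '[[1,1.2,-3.8,0,0,0,3],[1,2.4,-7.6,0,0,0,6],[1,3.6,-11.4,0,0,0,8.8],[1,4.8,-15.2,0,0,0,8.8],[1,5.8,-18.2,0,0,0,8.8],[1,5.8,-18.2,0,0,0,8.8],[1,5.8,-18.2,0,0,0,8.8],[1,5.8,-18.2,0,0,0,8.8]]'
python3 - <<'E'
from h import *
f=cam('wrist');save(f,'w2');P,m=cloud(f);np.save('P2',P)
k=m&(P[...,2]>17)&(P[...,2]<30)&(f['img'].min(-1)>200)
print(k.sum()); q=P[k][:,:2].astype(np.float32); r=cv2.minAreaRect(q);print(r,cv2.boxPoints(r))
goto(550.5,-166,320,97.2)
E
```

```text
time: 4.23
tcp_pos: [534.0, -229.2, 317.7]
tcp_rot: [-0.001, 0.998, 0.062, -0.001]
contact_force: [0.8, -0.2, -1.5]
grip_width: 0.143
gripper_force: 71.0
3998
((559.222412109375, -164.95794677734375), (101.48910522460938, 340.8686828613281), 14.067327499389648) [[ 468.57355   -11.968864]
 [ 551.4257   -342.61517 ]
 [ 649.8713   -317.94702 ]
 [ 567.0191     12.69928 ]]
tcp [ 534.  -229.9  318.2] shift cm [ 2.42 -6.14 -0.18] turn -0.1 yaw -82.9 tilt [-0.002  0.001 -1.   ] q6 0.91 q1 -0.53
```

View pics/w2.png

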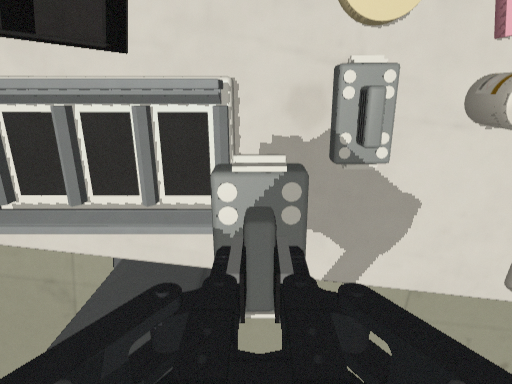

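The mixer's open end and three bays show at columns 0–230, rows 80–235; bay1's black floor is at about (184,152). The held cartridge is centred in the jaws.

Run:
```python
from h import *
P=np.load('P2.npy'); 
M=np.array([539,-74.7])
def prof(yaw,M):
    a=np.radians(yaw); Q=P.copy(); d=P[...,:2]-M
    Q[...,0]=d[...,0]*np.cos(a)+d[...,1]*np.sin(a); Q[...,1]=-d[...,0]*np.sin(a)+d[...,1]*np.cos(a); return Q
# yaw from divider edges: divider top pts z 35..60 
Q=prof(7.2,M)
for y0 in range(-120,-50,20):
    k=(abs(Q[...,1]-y0)<4)
    h=[(x,Q[k&(abs(Q[...,0]-x)<1.5)][:,2]) for x in range(-70,72,3)]
    print(y0,[(x,int(np.median(z))) for x,z in h if len(z)])
for x0 in (-20,0,20):
    k=(abs(Q[...,0]-x0)<4)
    h=[(y,Q[k&(abs(Q[...,1]-y)<1.2)][:,2]) for y in range(-140,20,2)]
    print(x0,[(x,int(np.median(z))) for x,z in h if len(z)])
```

```text
-120 [(-37, 204), (-34, 205), (-31, 203), (-28, 200), (-25, 200), (-22, 200), (-19, 200), (-16, 204), (-13, 202), (-10, 196), (-4, 34), (-1, 36), (2, 36), (5, 37), (8, 36), (11, 37), (14, 36), (17, 36), (20, 36), (23, 36), (26, 37), (29, 36), (32, 37), (35, 36), (38, 36), (41, 36), (44, 24), (47, 46), (50, 52), (53, 51), (56, 50), (59, 50), (62, 23), (65, 0), (68, 0), (71, 0)]
-100 [(-55, 51), (-52, 51), (-49, 52), (-46, 53), (-43, 48), (-40, 42), (-37, 23), (-34, 23), (-31, 23), (-28, 23), (-25, 23), (-22, 23), (-19, 23), (-16, 23), (-13, 222), (-10, 223), (-7, 23), (-4, 24), (-1, 23), (2, 23), (5, 23), (8, 23), (11, 23), (14, 23), (17, 23), (20, 24), (23, 23), (26, 23), (29, 23), (32, 23), (35, 23), (38, 23), (41, 23), (44, 42), (47, 47), (50, 52), (53, 53), (56, 51), (59, 51), (62, 50), (65, 0), (68, 0), (71, 0)]
-80 [(-55, 51), (-52, 51), (-49, 52), (-46, 53), (-43, 48), (-40, 41), (-37, 23), (-34, 23), (-31, 23), (-28, 23), (-25, 23), (-22, 23), (-19, 23), (-16, 23), (-13, 23), (-10, 23), (-7, 23), (-4, 23), (-1, 23), (2, 23), (5, 23), (8, 23), (11, 23), (14, 23), (17, 23), (20,
[... 2518 characters left out ...]
 33), (-114, 23), (-112, 23), (-110, 23), (-108, 23), (-106, 23), (-104, 23), (-102, 23), (-100, 23), (-98, 23), (-96, 23), (-94, 23), (-92, 23), (-90, 23), (-88, 23), (-86, 23), (-84, 23), (-82, 23), (-80, 23), (-78, 23), (-76, 23), (-74, 23), (-72, 23), (-70, 23), (-68, 23), (-66, 23), (-64, 31), (-62, 36), (-60, 37), (-58, 37), (-56, 35), (-54, 34), (-50, 23), (-48, 23), (-46, 23), (-44, 23), (-42, 23), (-40, 23), (-38, 23), (-36, 23), (-34, 23), (-32, 23), (-30, 23), (-28, 23), (-26, 23), (-24, 23), (-22, 23), (-20, 23), (-18, 24), (-16, 23), (-14, 24), (-12, 23), (-10, 23), (-8, 23), (-6, 23), (-4, 26), (-2, 30), (0, 36), (2, 37), (4, 37), (6, 35), (8, 34), (14, 24), (16, 23), (18, 23)]
```

Run:
```python
from h import *
P=np.load('P2.npy'); a=np.radians(7.2)
d=P[...,:2]-np.array([534,-229.5]); u=d[...,0]*np.cos(a)+d[...,1]*np.sin(a); v=-d[...,0]*np.sin(a)+d[...,1]*np.cos(a); z=P[...,2]
print(np.histogram(z[(z>100)&(z<180)&(u>0)],20))
k=(z>125)&(z<145)&(u>26)&(u<70)&(abs(v)<30)
print('block top z',np.median(z[k]),'v',np.percentile(v[k],[0.5,99.5]),'umax',np.percentile(u[k],[95,99,99.9]))
k=(z>155)&(z<180)&(abs(v)<12)&(u>8)&(u<40)
print('rib z',np.median(z[k]),'v',np.percentile(v[k],[1,99]),'u',u[k].max())
for uu in range(26,52): 
    kk=(abs(u-uu)<.6)&(abs(v)<10)&(z>80); print(uu,int(np.median(z[kk])) if kk.any() else None,end=' ')
```

```text
(array([  42,   45,  168,  410,  141, 1483, 4604,   61,   80,  132,  198,
        229,  375, 1535,  231,  248,  235,  258,  205,  166]), array([119.8518665 , 122.85915733, 125.86644816, 128.87373899,
       131.88102982, 134.88832065, 137.89561148, 140.90290231,
       143.91019314, 146.91748397, 149.9247748 , 152.93206563,
       155.93935646, 158.94664729, 161.95393811, 164.96122894,
       167.96851977, 170.9758106 , 173.98310143, 176.99039226,
       179.99768309]))
block top z 138.15696546289618 v [-22.11707438  24.58270804] umax [45.23140228 46.39068565 46.66593076]
rib z 160.6023385803843 v [-11.45159533  11.7490285 ] u 23.832855499247785
26 138 27 138 28 138 29 138 30 138 31 138 32 138 33 138 34 138 35 138 36 138 37 138 38 138 39 137 40 137 41 138 42 138 43 134 44 129 45 129 46 129 47 127 48 None 49 None 50 None 51 None
```

```bash
python3 -m crank '[[1,1.2,-3,0,0,0,0],[1,2.4,-6.2,0,0,0,0],[1,2.45,-6.2,0,0,0,0],[1,2.45,-6.2,0,0,0,0],[1,2.45,-6.2,0,0,0,0],[1,2.45,-6.2,0,0,0,0]]'
python3 -c "
from h import *
goto(550.7,-165.8,250,97.2)"
```

```text
time: 4.78
tcp_pos: [550.9, -166.1, 319.5]
tcp_rot: [0.0, 0.998, 0.061, -0.0]
contact_force: [0.2, -0.1, -0.7]
grip_width: 0.14
gripper_force: 71.0
tcp [ 550.9 -166.1  319.5] shift cm [-0.01 -0.03  6.95] turn -0.2 yaw -83.0 tilt [-0. -0. -1.] q6 1.03 q1 -0.42
```

```bash
python3 -m crank '[[1,0,0,2,0,0,0],[1,0,0,4,0,0,0],[1,0,0,5.5,0,0,0],[1,0,0,6.5,0,0,0],[1,0,0,7,0,0,0],[1,0,0,7.3,0,0,0],[1,0,0,7.3,0,0,0],[1,0,0,7.3,0,0,0]]'
```

```text
time: 5.45
tcp_pos: [551.3, -165.1, 247.6]
tcp_rot: [0.0, 0.998, 0.062, 0.001]
contact_force: [-0.3, -0.2, 0.3]
grip_width: 0.136
gripper_force: 73.7
```

```bash
python3 -m crank '[[1,0,0,0.3,0,0,0],[1,0,0,0.6,0,0,0],[1,0,0,0.9,0,0,0],[1,0,0,0.9,0,0,0]]'; python3 -m crank '[[1,0,0,0.3,0,0,0],[1,0,0,0.6,0,0,0],[1,0,0,0.9,0,0,0],[1,0,0,0.9,0,0,0]]'
```

```text
time: 5.78
tcp_pos: [551.9, -165.0, 239.7]
tcp_rot: [0.001, 0.998, 0.062, 0.001]
contact_force: [-1.2, -1.0, 5.6]
grip_width: 0.146
gripper_force: 74.8
time: 6.12
tcp_pos: [551.6, -165.1, 230.1]
tcp_rot: [0.001, 0.998, 0.062, 0.001]
contact_force: [-0.2, -1.3, 3.2]
grip_width: 0.137
gripper_force: 74.4
```

```bash
python3 -m crank '[[1,0,0,0.3,0,0,0],[1,0,0,0.6,0,0,0],[1,0,0,0.6,0,0,0]]'; python3 -m crank '[[1,0,0,0.2,0,0,0],[1,0,0,0.4,0,0,0],[1,0,0,0.4,0,0,0]]'
```

```text
time: 6.37
tcp_pos: [551.7, -164.9, 224.5]
tcp_rot: [0.0, 0.998, 0.062, 0.001]
contact_force: [-3.3, 0.5, 11.5]
grip_width: 0.14
gripper_force: 75.5
time: 6.62
tcp_pos: [552.1, -165.0, 224.5]
tcp_rot: [-0.0, 0.998, 0.062, -0.001]
contact_force: [-15.8, 4.9, 33.6]
grip_width: 0.14
gripper_force: 78.6
```

```bash
python3 -m crank '[[1,0,0,-0.5,0,0,0],[-0.3,0,0,-0.5,0,0,0],[-0.3,0,0,-0.5,0,0,0],[-0.3,0,0,-0.5,0,0,0],[-0.3,0,0,-0.5,0,0,0],[-0.3,0,0,-4,0,0,0],[-0.3,0,0,-8,0,0,0],[-0.3,0,0,-10,0,0,0]]'
python3 - <<'E'
from h import *
goto(600.8,-307.6,310,97.6)
f=cam('wrist');save(f,'w3');P,m=cloud(f)
print(rect(P,m,(602,-306),70,36,60))
a=np.radians(7.2); d=P[...,:2]-np.array([550.7,-165.8]); u=d[...,0]*np.cos(a)+d[...,1]*np.sin(a); v=-d[...,0]*np.sin(a)+d[...,1]*np.cos(a); z=P[...,2]
for uu in (-36,-30,20,30,36): print(uu,[np.round(np.median(z[(abs(u-uu-1.8)<2)&(abs(v-vv)<2)]),1) for vv in(-15,1,15)])
E
```

```text
time: 7.28
tcp_pos: [551.7, -164.9, 322.1]
tcp_rot: [0.001, 0.998, 0.062, 0.002]
contact_force: [0.2, -0.9, 1.1]
grip_width: 0.65
gripper_force: 0.0
tcp [ 551.7 -164.9  322.1] shift cm [ 3.1  14.76  1.24] turn -0.5 yaw -82.9 tilt [ 0.003 -0.001 -1.   ] q6 1.03 q1 -0.42
(array([ 602.59143066, -305.39050293]), [15.447141647338867, 45.442501068115234], np.float32(7.093399), 1207, np.float64(42.70743315570683))
-36 [np.float64(44.9), np.float64(45.1), np.float64(45.1)]
-30 [np.float64(46.5), np.float64(45.4), np.float64(46.1)]
20 [np.float64(234.3), np.float64(67.2), np.float64(238.2)]
30 [np.float64(46.1), np.float64(45.2), np.float64(46.3)]
36 [np.float64(45.6), np.float64(45.0), np.float64(45.4)]
```

View pics/w3.png

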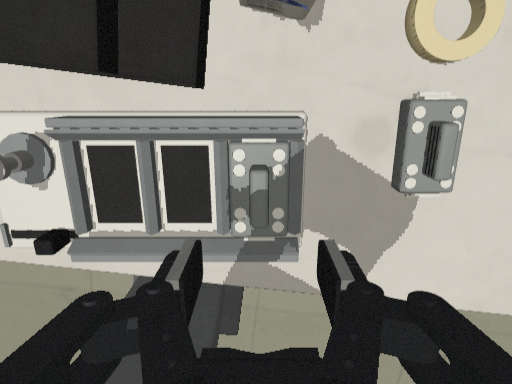

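The first cartridge lies flat in bay1 at about (260,188), block top at 46 mm as expected. The second still lies at (430,145).

```bash
python3 -m crank '[[-1,0.8,3.7,0,0,0,0],[-1,1.6,7.4,0,0,0,0],[-1,2.4,11.1,0,0,0,0],[-1,3.1,14.7,0,0,0,0],[-1,3.1,14.7,0,0,0,0],[-1,3.1,14.7,3,0,0,0],[-1,3.1,14.7,3,0,0,0],[-1,3.1,14.7,3,0,0,0]]'
python3 - <<'E'
from h import *
f=cam('wrist');P,m=cloud(f)
print(rect(P,m,(602,-306),70,36,60))
goto(600.8,-307,200,97.5)
E
```

```text
time: 8.0
tcp_pos: [598.9, -305.9, 285.1]
tcp_rot: [-0.002, 0.998, 0.062, -0.003]
contact_force: [0.7, 0.5, 0.0]
grip_width: 1.0
gripper_force: 0.0
(array([ 602.80847168, -305.95498657]), [14.56110668182373, 45.62744903564453], np.float32(7.7362976), 1297, np.float64(42.966432764600604))
tcp [ 599.5 -306.   287.2] shift cm [0.14 0.14 8.72] turn -0.4 yaw -82.9 tilt [-0.003  0.002 -1.   ] q6 0.86 q1 -0.58
```

```bash
python3 -m crank '[[-1,0.1,0.1,3,0,0,0],[-1,0.1,0.1,6,0,0,-0.4],[-1,0.1,0.1,8,0,0,-0.4],[-1,0.1,0.1,9,0,0,-0.4],[-1,0.1,0.1,9,0,0,-0.4],[-1,0.1,0.1,9,0,0,-0.4]]'
python3 -m crank '[[1,0,0,0,0,0,0],[1,0,0,0,0,0,0],[1,0,0,0,0,0,0],[1,0,0,0,0,0,0],[1,0,0,0,0,0,0],[1,0,0,0,0,0,0],[1,0,0,0,0,0,0],[1,0,0,0,0,0,0]]' 70
```

```text
time: 8.55
tcp_pos: [601.5, -307.4, 199.8]
tcp_rot: [0.0, 0.998, 0.066, 0.0]
contact_force: [0.8, -0.0, 0.5]
grip_width: 0.996
gripper_force: 0.0
time: 9.22
tcp_pos: [601.3, -307.7, 199.3]
tcp_rot: [0.0, 0.998, 0.066, 0.0]
contact_force: [-1.3, 0.3, 3.5]
grip_width: 0.147
gripper_force: 71.6
```

```bash
python3 -m crank '[[1,0,0,-3,0,0,0],[1,0,0,-7,0,0,0],[1,0,0,-10,0,0,0],[1,0,0,-12,0,0,0],[1,0,0,-12,0,0,0],[1,0,0,-12,0,0,0]]'
python3 - <<'E'
from h import *
goto(543.6,-103.8,320,97.2)
E
```

```text
time: 9.72
tcp_pos: [601.2, -307.7, 319.7]
tcp_rot: [0.001, 0.998, 0.066, 0.001]
contact_force: [0.1, 0.4, -1.5]
grip_width: 0.146
gripper_force: 71.1
tcp [ 601.2 -307.7  319.7] shift cm [ -3.05 -20.97  -0.06] turn 0.3 yaw -82.5 tilt [ 0.002 -0.001 -1.   ] q6 0.86 q1 -0.58
```

```bash
python3 -m crank '[[1,-0.5,-3.5,0,0,0,0],[1,-1,-7,0,0,0,0],[1,-1.5,-10.5,0,0,0,0.3],[1,-2,-14,0,0,0,0.3],[1,-2.5,-17.5,0,0,0,0.3],[1,-3.05,-21,0,0,0,0.3],[1,-3.05,-21,0,0,0,0.3],[1,-3.05,-21,0,0,0,0.3]]'
python3 - <<'E'
from h import *
goto(543.6,-103.8,248,97.2)
f=cam('wrist');save(f,'w4');P=cloud(f)[0]
a=np.radians(7.2); s=state()['tcp_pos']
d=P[...,:2]-s[:2]; u=d[...,0]*np.cos(a)+d[...,1]*np.sin(a); v=-d[...,0]*np.sin(a)+d[...,1]*np.cos(a); z=P[...,2]
k=(z>125)&(z<145)&(u>26)&(u<70)&(abs(v)<30)
print('block top z',np.median(z[k]),'v',np.percentile(v[k],[0.5,99.5]))
for uu in range(36,52): 
    kk=(abs(u-uu)<.6)&(abs(v)<10)&(z>80); print(uu,int(np.median(z[kk])) if kk.any() else None,end=' ')
E
```

```text
time: 10.38
tcp_pos: [542.1, -101.6, 315.5]
tcp_rot: [-0.001, 0.998, 0.064, -0.002]
contact_force: [0.7, 0.5, -1.5]
grip_width: 0.146
gripper_force: 71.0
tcp [ 542.1 -101.6  315.5] shift cm [0.15 0.25 6.75] turn 0.2 yaw -82.6 tilt [-0.005  0.001 -1.   ] q6 1.12 q1 -0.32
block top z 137.1411934564944 v [-21.07670133  25.58548885]
36 137 37 137 38 137 39 136 40 136 41 137 42 136 43 131 44 128 45 128 46 127 47 None 48 None 49 None 50 None 51 None
```

```bash
python3 -m crank '[[1,0,0,0,0,0,0.2],[1,0,0,0,0,0,0.2],[1,0,0,0,0,0,0.2]]'
python3 - <<'E'
from h import *
goto(543.6,-103.8,248,97.2)
f=cam('wrist');P=cloud(f)[0]
a=np.radians(7.2); s=state()['tcp_pos']
d=P[...,:2]-s[:2]; u=d[...,0]*np.cos(a)+d[...,1]*np.sin(a); v=-d[...,0]*np.sin(a)+d[...,1]*np.cos(a); z=P[...,2]
k=(z>125)&(z<145)&(u>26)&(u<70)&(abs(v)<30)
print('block top z',np.median(z[k]),'v',np.percentile(v[k],[0.5,99.5]))
E
```

```text
time: 10.68
tcp_pos: [543.5, -104.4, 318.2]
tcp_rot: [-0.0, 0.998, 0.06, -0.0]
contact_force: [-0.4, -0.2, -0.8]
grip_width: 0.146
gripper_force: 71.0
tcp [ 543.5 -104.4  318.2] shift cm [ 0.02 -0.06  7.02] turn -0.3 yaw -83.1 tilt [-0.001  0.    -1.   ] q6 1.13 q1 -0.32
block top z 140.03966695394612 v [-22.92798088  23.7708477 ]
```

```bash
python3 -m crank '[[1,0,-0.08,2,0,0,0],[1,0,-0.08,4,0,0,0],[1,0,-0.08,5.5,0,0,0],[1,0,-0.08,6.5,0,0,0],[1,0,-0.08,7,0,0,0],[1,0,-0.08,7.1,0,0,0],[1,0,-0.08,7.1,0,0,0]]'; python3 -m crank '[[1,0,0,0.3,0,0,0],[1,0,0,0.6,0,0,0],[1,0,0,0.9,0,0,0],[1,0,0,0.9,0,0,0]]'; python3 -m crank '[[1,0,0,0.3,0,0,0],[1,0,0,0.6,0,0,0],[1,0,0,0.9,0,0,0],[1,0,0,0.9,0,0,0]]'
```

```text
time: 11.32
tcp_pos: [543.5, -102.9, 248.0]
tcp_rot: [0.0, 0.998, 0.061, 0.0]
contact_force: [-1.2, 0.9, -0.3]
grip_width: 0.144
gripper_force: 71.0
time: 11.65
tcp_pos: [543.8, -102.8, 239.9]
tcp_rot: [0.001, 0.998, 0.061, 0.001]
contact_force: [-0.5, -0.5, 2.8]
grip_width: 0.148
gripper_force: 71.6
time: 11.98
tcp_pos: [543.8, -103.0, 231.1]
tcp_rot: [0.001, 0.998, 0.061, 0.001]
contact_force: [-0.7, -1.6, 3.2]
grip_width: 0.142
gripper_force: 71.7
```

```bash
python3 -m crank '[[1,0,0,0.3,0,0,0],[1,0,0,0.6,0,0,0],[1,0,0,0.7,0,0,0]]'; python3 -m crank '[[1,0,0,0.2,0,0,0],[1,0,0,0.35,0,0,0],[1,0,0,0.35,0,0,0]]'
```

```text
time: 12.23
tcp_pos: [543.6, -102.6, 223.2]
tcp_rot: [-0.0, 0.998, 0.061, 0.0]
contact_force: [-3.5, 0.8, 11.3]
grip_width: 0.144
gripper_force: 72.9
time: 12.48
tcp_pos: [544.1, -102.6, 223.1]
tcp_rot: [-0.0, 0.998, 0.061, -0.001]
contact_force: [-12.6, 3.7, 26.5]
grip_width: 0.138
gripper_force: 74.9
```

```bash
python3 -m crank '[[1,0,0,-0.5,0,0,0],[-0.3,0,0,-0.5,0,0,0],[-0.3,0,0,-0.5,0,0,0],[-0.3,0,0,-0.5,0,0,0],[-0.3,0,0,-0.5,0,0,0],[-0.3,0,0,-4,0,0,0],[-0.3,0,0,-8,0,0,0],[-0.3,0,0,-12,0,0,0]]'
python3 -m crank '[[-0.6,0,-2,-2,0,0,0],[-0.6,0,-4,-2,0,0,0],[-0.6,0,-4,-2,0,0,0],[-0.6,0,-4,-2,0,0,0]]'
python3 - <<'E'
from h import *
f=cam('wrist');save(f,'w5');P,m=cloud(f)
a=np.radians(7.2); z=P[...,2]
for c in ((552.2,-164.6),(544.4,-102.4)):
    d=P[...,:2]-np.array(c); u=d[...,0]*np.cos(a)+d[...,1]*np.sin(a); v=-d[...,0]*np.sin(a)+d[...,1]*np.cos(a)
    for uu in (-30,36): print(uu,[np.round(np.median(z[(abs(u-uu-1.8)<2)&(abs(v-vv)<2)]),1) for vv in(-15,1,15)])
print('key',rect(P,m,(550,29.5),40,78,100))
for n in ('wrist',): print(look_for(n,'key_grip'),look_for(n,'brake_top'))
f2=cam('top'); print([(d['p'],d['centre']) for d in look_for('top','cart_a')])
P2,m2=cloud(f2); print('key top',rect(P2,m2,(550,29.5),40,80,100))
goto(552,31,300,97)
E
```

```text
time: 13.15
tcp_pos: [542.6, -102.3, 338.4]
tcp_rot: [-0.001, 0.998, 0.061, -0.002]
contact_force: [1.2, -0.4, 0.6]
grip_width: 0.65
gripper_force: 0.0
time: 13.48
tcp_pos: [538.2, -62.3, 358.7]
tcp_rot: [0.0, 0.998, 0.062, -0.0]
contact_force: [-0.6, -0.7, -1.0]
grip_width: 0.802
gripper_force: 0.0
-30 [np.float64(46.1), np.float64(45.6), np.float64(46.4)]
36 [np.float64(44.9), np.float64(44.8), np.float64(45.1)]
-30 [np.float64(46.4), np.float64(45.6), np.float64(45.9)]
36 [np.float64(44.8), np.float64(44.9), np.float64(45.0)]
key (array([552.91796875,  31.69430923]), [10.717164993286133, 49.642250061035156], np.float32(-6.5723495), 965, np.float64(86.64247954505096))
[{'centre': [145.7, 158.4], 'p': 0.69}] [{'centre': [182.0, 220.1], 'p': 0.8}]
[(0.83, [245.7, 207.8]), (0.62, [225.2, 217.6])]
key top (array([531.59362793,  31.63419533]), [8.27160930633545, 10.270381927490234], np.float32(0.49532318), 17, np.float64(88.72041796213522))
tcp [538.3 -63.5 358. ] shift cm [ 2.52 -9.21  5.8 ] turn -0.0 yaw -83.0 tilt [-0.002  0.    -1.   ] q6 1.19 q1 -0.25
```

View pics/w5.png

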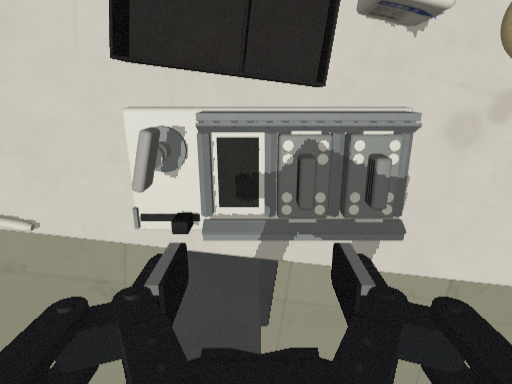

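Both cartridges lie flat, at (307,175) and (378,175); bay3 is empty. The key wing is at (147,158) and the brake knob at (182,222).

```bash
python3 -m crank '[[-1,0.8,-3,1,0,0,-7],[-1,1.6,-6,2,0,0,-14],[-1,2.4,-9.2,3,0,0,-21],[-1,2.4,-9.2,3,0,0,-28],[-1,2.4,-9.2,3,0,0,-35],[-1,2.4,-9.2,3,0,0,-42],[-1,2.4,-9.2,3,0,0,-49],[-1,2.4,-9.2,3,0,0,-56]]'
python3 -m crank '[[-1,0,0,0,0,0,-7],[-1,0,0,0,0,0,-14],[-1,0,0,0,0,0,-21],[-1,0,0,0,0,0,-28],[-1,0,0,0,0,0,-35],[-1,0,0,0,0,0,-42],[-1,0,0,0,0,0,-49],[-1,0,0,0,0,0,-55]]'
python3 -m crank '[[-1,0,0,0,0,0,-7],[-1,0,0,0,0,0,-14],[-1,0,0,0,0,0,-21],[-1,0,0,0,0,0,-28],[-1,0,0,0,0,0,-35],[-1,0,0,0,0,0,-42],[-1,0,0,0,0,0,-49],[-1,0,0,0,0,0,-55]]'
python3 - <<'E'
from h import *
goto(551,31,235,83.3)
f=cam('top');P,m=cloud(f)
k=m&(np.hypot(P[...,0]-551,P[...,1]-31)<110)&(P[...,0]>610);print(np.percentile(P[k][:,2],[50,90,100]))
E
```

```text
time: 14.4
tcp_pos: [551.0, 31.0, 328.4]
tcp_rot: [-0.0, 0.851, 0.525, -0.001]
contact_force: [-0.0, 0.8, -0.1]
grip_width: 1.0
gripper_force: 0.0
time: 15.07
tcp_pos: [551.0, 30.8, 328.5]
tcp_rot: [-0.001, 0.513, 0.859, -0.0]
contact_force: [-0.5, 0.4, -0.2]
grip_width: 0.997
gripper_force: 0.0
time: 15.73
tcp_pos: [551.0, 30.8, 328.4]
tcp_rot: [-0.001, 0.058, 0.998, -0.0]
contact_force: [-0.2, -0.0, -0.1]
grip_width: 1.001
gripper_force: 0.0
tcp [551.   30.8 328.4] shift cm [-0.01  0.02  9.34] turn -0.0 yaw 83.3 tilt [-0.001 -0.    -1.   ] q6 -1.53 q1 -0.08
[ 3.54656793 36.54685197 45.51553622]
```

```bash
python3 -m crank '[[-1,0,0,3,0,0,0],[-1,0,0,6,0,0,0],[-1,0,0,8,0,0,0],[-1,0,0,9.3,0,0,0],[-1,0,0,9.3,0,0,0]]'
python3 -m crank '[[1,0,0,0,0,0,0],[1,0,0,0,0,0,0],[1,0,0,0,0,0,0],[1,0,0,0,0,0,0],[1,0,0,0,0,0,0],[1,0,0,0,0,0,0],[1,0,0,0,0,0,0],[1,0,0,0,0,0,0]]' 80
python3 -m crank '[[1,0,0,0,0,0,7],[1,0,0,0,0,0,14],[1,0,0,0,0,0,21],[1,0,0,0,0,0,28],[1,0,0,0,0,0,35],[1,0,0,0,0,0,35]]'
```

```text
time: 16.2
tcp_pos: [549.5, 31.1, 232.2]
tcp_rot: [-0.004, 0.062, 0.998, 0.0]
contact_force: [-0.2, -0.1, -0.0]
grip_width: 1.001
gripper_force: 0.0
time: 16.87
tcp_pos: [551.3, 31.2, 237.2]
tcp_rot: [0.0, 0.061, 0.998, -0.0]
contact_force: [-2.0, -1.6, 5.3]
grip_width: 0.103
gripper_force: 79.1
time: 17.37
tcp_pos: [551.3, 31.2, 237.2]
tcp_rot: [0.0, 0.36, 0.933, -0.0]
contact_force: [-1.6, -1.9, 5.0]
grip_width: 0.101
gripper_force: 79.2
```

```bash
python3 -m crank '[[1,0,0,0,0,0,7],[1,0,0,0,0,0,14],[1,0,0,0,0,0,21],[1,0,0,0,0,0,28],[1,0,0,0,0,0,35],[1,0,0,0,0,0,42],[1,0,0,0,0,0,49],[1,0,0,0,0,0,56]]'
python3 -m crank '[[1,0,0,0,0,0,7],[1,0,0,0,0,0,14],[1,0,0,0,0,0,21],[1,0,0,0,0,0,28],[1,0,0,0,0,0,35],[1,0,0,0,0,0,42],[1,0,0,0,0,0,49],[1,0,0,0,0,0,56]]'
python3 -m crank '[[1,0,0,0,0,0,7],[1,0,0,0,0,0,14],[1,0,0,0,0,0,21],[1,0,0,0,0,0,28],[1,0,0,0,0,0,35],[1,0,0,0,0,0,42],[1,0,0,0,0,0,49],[1,0,0,0,0,0,56]]'
python3 -m crank '[[1,0,0,0,0,0,7],[1,0,0,0,0,0,14],[1,0,0,0,0,0,21],[1,0,0,0,0,0,28],[1,0,0,0,0,0,32],[1,0,0,0,0,0,32]]'
python3 -c "
from h import *
goto(551,31,237,-97);s=state();print(s['ft_torque'],s['grip_width'])"
```

```text
time: 18.03
tcp_pos: [551.3, 31.2, 237.2]
tcp_rot: [0.001, 0.756, 0.654, 0.0]
contact_force: [-1.1, -1.7, 4.9]
grip_width: 0.101
gripper_force: 79.2
time: 18.7
tcp_pos: [551.3, 31.2, 237.2]
tcp_rot: [0.001, 0.975, 0.222, 0.0]
contact_force: [-1.7, -1.3, 5.3]
grip_width: 0.098
gripper_force: 79.2
time: 19.37
tcp_pos: [551.4, 31.1, 237.2]
tcp_rot: [0.0, 0.965, -0.261, 0.001]
contact_force: [-2.4, -0.9, 4.9]
grip_width: 0.1
gripper_force: 79.2
time: 19.87
tcp_pos: [551.3, 31.1, 237.2]
tcp_rot: [0.0, 0.857, -0.516, 0.001]
contact_force: [-0.7, -2.0, 5.2]
grip_width: 0.098
gripper_force: 79.2
tcp [551.3  31.1 237.2] shift cm [-0.01  0.03  0.02] turn -55.1 yaw -152.1 tilt [ 0.001 -0.001 -1.   ] q6 2.58 q1 -0.08
[-0.29979583  0.3621777  -0.10860493] 0.0975430622241291
```

```bash
python3 -m crank '[[-1,0,0,0,0,0,0],[-1,0,0,0,0,0,0],[-1,0,0,0,0,0,0],[-1,0,0,0,0,0,0],[-1,0,0,0,0,0,0],[-1,0,0,0,0,0,0]]'
for i in 1; do python3 -m crank '[[-1,0,0,0,0,0,-7],[-1,0,0,0,0,0,-14],[-1,0,0,0,0,0,-21],[-1,0,0,0,0,0,-28],[-1,0,0,0,0,0,-35],[-1,0,0,0,0,0,-42],[-1,0,0,0,0,0,-49],[-1,0,0,0,0,0,-56]]'; done
python3 -m crank '[[-1,0,0,0,0,0,-7],[-1,0,0,0,0,0,-14],[-1,0,0,0,0,0,-21],[-1,0,0,0,0,0,-28],[-1,0,0,0,0,0,-35],[-1,0,0,0,0,0,-42],[-1,0,0,0,0,0,-49],[-1,0,0,0,0,0,-56]]'
python3 -m crank '[[-1,0,0,0,0,0,-7],[-1,0,0,0,0,0,-14],[-1,0,0,0,0,0,-21],[-1,0,0,0,0,0,-28],[-1,0,0,0,0,0,-35],[-1,0,0,0,0,0,-42],[-1,0,0,0,0,0,-49],[-1,0,0,0,0,0,-56]]'
python3 -m crank '[[-1,0,0,0,0,0,-6],[-1,0,0,0,0,0,-12],[-1,0,0,0,0,0,-12],[-1,0,0,0,0,0,-12]]'
python3 - <<'E'
from h import *
goto(551,31,237,27.9)
f=cam('wrist');save(f,'w6');P,m=cloud(f)
print('key',rect(P,m,(552,31.5),40,78,92))
E
```

```text
time: 20.37
tcp_pos: [550.9, 31.4, 236.0]
tcp_rot: [0.0, 0.857, -0.515, -0.0]
contact_force: [0.4, 0.2, 0.2]
grip_width: 0.937
gripper_force: 0.0
time: 21.03
tcp_pos: [550.9, 31.4, 236.1]
tcp_rot: [-0.0, 0.999, -0.049, -0.0]
contact_force: [0.2, -0.6, -0.3]
grip_width: 1.0
gripper_force: 0.0
time: 21.7
tcp_pos: [550.9, 31.4, 236.1]
tcp_rot: [-0.0, 0.905, 0.426, -0.0]
contact_force: [0.4, 0.5, 0.4]
grip_width: 1.0
gripper_force: 0.0
time: 22.37
tcp_pos: [550.9, 31.4, 236.1]
tcp_rot: [-0.0, 0.599, 0.801, 0.0]
contact_force: [-0.4, -0.8, 0.7]
grip_width: 1.002
gripper_force: 0.0
time: 22.7
tcp_pos: [551.0, 31.4, 236.2]
tcp_rot: [-0.0, 0.516, 0.857, 0.0]
contact_force: [-0.2, -0.1, -0.2]
grip_width: 0.999
gripper_force: 0.0
tcp [551.   31.4 236.2] shift cm [-0.04 -0.01 -0.08] turn -0.0 yaw 27.9 tilt [-0.  0. -1.] q6 -0.56 q1 -0.08
key (array([551.70239258,  32.37684631]), [10.02019214630127, 49.616153717041016], np.float32(-62.0409), 2494, np.float64(86.88656848090174))
```

View pics/w6.png

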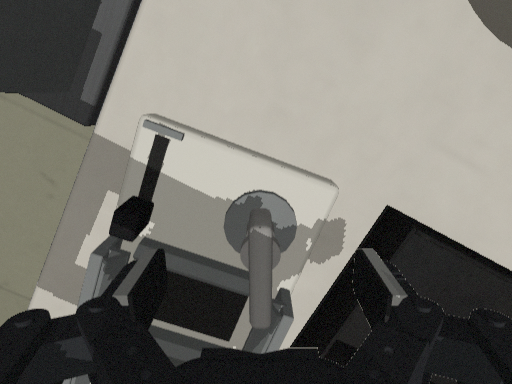

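The wing at (260,265) points straight along the jaws at −62°, exactly the commanded turn (about 4.35 rad). The knob at (131,215) is untouched.

```bash
python3 -m crank '[[1,0,0,0,0,0,0],[1,0,0,0,0,0,0],[1,0,0,0,0,0,0],[1,0,0,0,0,0,0],[1,0,0,0,0,0,0],[1,0,0,0,0,0,0],[1,0,0,0,0,0,0],[1,0,0,0,0,0,0]]' 80
python3 -m crank '[[1,0,0,0,0,0,7],[1,0,0,0,0,0,14],[1,0,0,0,0,0,21],[1,0,0,0,0,0,28],[1,0,0,0,0,0,35],[1,0,0,0,0,0,42],[1,0,0,0,0,0,49],[1,0,0,0,0,0,56]]'
python3 -m crank '[[1,0,0,0,0,0,7],[1,0,0,0,0,0,14],[1,0,0,0,0,0,21],[1,0,0,0,0,0,28],[1,0,0,0,0,0,35],[1,0,0,0,0,0,42],[1,0,0,0,0,0,49],[1,0,0,0,0,0,56]]'
python3 -m crank '[[1,0,0,0,0,0,0],[-1,0,0,0,0,0,0],[-1,0,0,0,0,0,0],[-1,0,0,0,0,0,0],[-1,0,0,0,0,0,0],[-1,0,0,0,0,0,0],[-1,0,0,0,0,0,0]]'
python3 -m crank '[[-1,0,0,0,0,0,-7],[-1,0,0,0,0,0,-14],[-1,0,0,0,0,0,-21],[-1,0,0,0,0,0,-28],[-1,0,0,0,0,0,-35],[-1,0,0,0,0,0,-42],[-1,0,0,0,0,0,-49],[-1,0,0,0,0,0,-56]]'
python3 -m crank '[[-1,0,0,0,0,0,-7],[-1,0,0,0,0,0,-14],[-1,0,0,0,0,0,-21],[-1,0,0,0,0,0,-28],[-1,0,0,0,0,0,-35],[-1,0,0,0,0,0,-42],[-1,0,0,0,0,0,-49],[-1,0,0,0,0,0,-56]]'
python3 -m crank '[[-1,0,0,0,0,0,-7],[-1,0,0,0,0,0,-14],[-1,0,0,0,0,0,-21],[-1,0,0,0,0,0,-28],[-1,0,0,0,0,0,-35],[-1,0,0,0,0,0,-42],[-1,0,0,0,0,0,-49],[-1,0,0,0,0,0,-56]]'
python3 -m crank '[[-1,0,0,0,0,0,-6],[-1,0,0,0,0,0,-12],[-1,0,0,0,0,0,-12],[-1,0,0,0,0,0,-12]]'
python3 - <<'E'
from h import *
goto(551,31,237)
f=cam('wrist');P,m=cloud(f)
print('key',rect(P,m,(552,31.5),40,78,92))
E
```

```text
time: 23.42
tcp_pos: [551.1, 31.4, 236.4]
tcp_rot: [0.0, 0.515, 0.857, 0.0]
contact_force: [-0.4, 0.4, 0.9]
grip_width: 0.098
gripper_force: 79.5
time: 24.08
tcp_pos: [551.3, 31.5, 236.5]
tcp_rot: [0.0, 0.859, 0.513, 0.001]
contact_force: [2.2, 0.8, -1.0]
grip_width: 0.101
gripper_force: 79.3
time: 24.75
tcp_pos: [551.5, 31.2, 236.5]
tcp_rot: [0.0, 0.999, 0.05, 0.001]
contact_force: [3.4, -0.8, -2.2]
grip_width: 0.095
gripper_force: 79.2
time: 25.33
tcp_pos: [550.9, 31.4, 236.2]
tcp_rot: [-0.0, 0.999, 0.053, -0.0]
contact_force: [0.8, -1.0, 0.7]
grip_width: 0.937
gripper_force: 0.0
time: 26.0
tcp_pos: [550.9, 31.4, 236.2]
tcp_rot: [-0.0, 0.855, 0.518, -0.0]
contact_force: [-0.3, 0.5, -0.3]
grip_width: 1.001
gripper_force: 0.0
time: 26.67
tcp_pos: [550.9, 31.4, 236.2]
tcp_rot: [-0.0, 0.512, 0.859, -0.0]
contact_force: [0.2, -0.1, 0.1]
grip_width: 1.0
gripper_force: 0.0
time: 27.33
tcp_pos: [550.9, 31.4, 236.2]
tcp_rot: [-0.0, 0.049, 0.999, 0.0]
contact_force: [0.7, 0.6, 0.1]
grip_width: 1.001
gripper_force: 0.0
time: 27.67
tcp_pos: [550.9, 31.4, 236.2]
tcp_rot: [-0.0, -0.051, 0.999, 0.0]
contact_force: [0.4, 0.2, 0.3]
grip_width: 0.999
gripper_force: 0.0
tcp [550.9  31.4 236.2] shift cm [-0.   -0.04 -0.08] turn 0 yaw 95.9 tilt [-0.  0. -1.] q6 -1.75 q1 -0.08
key (array([551.23260498,  31.55142593]), [10.027548789978027, 49.682865142822266], np.float32(5.585205), 2493, np.float64(86.9799625157747))
```

```bash
python3 -m crank '[[1,0,0,0,0,0,0],[1,0,0,0,0,0,0],[1,0,0,0,0,0,0],[1,0,0,0,0,0,0],[1,0,0,0,0,0,0],[1,0,0,0,0,0,0],[1,0,0,0,0,0,0],[1,0,0,0,0,0,0]]' 80
python3 -m crank '[[1,0,0,0,0,0,7],[1,0,0,0,0,0,14],[1,0,0,0,0,0,21],[1,0,0,0,0,0,28],[1,0,0,0,0,0,35],[1,0,0,0,0,0,42],[1,0,0,0,0,0,49],[1,0,0,0,0,0,56]]'
python3 -c "
from h import *
s=state();print(s['ft_torque'],s['grip_width'])"
python3 -m crank '[[1,0,0,0,0,0,7],[1,0,0,0,0,0,14],[1,0,0,0,0,0,21],[1,0,0,0,0,0,28],[1,0,0,0,0,0,34],[1,0,0,0,0,0,38],[1,0,0,0,0,0,38]]'
python3 -c "
from h import *
goto(551,31,237);s=state();print(s['ft_torque'],s['grip_width'])"
```

```text
time: 28.38
tcp_pos: [551.0, 31.1, 236.5]
tcp_rot: [-0.0, -0.052, 0.999, -0.0]
contact_force: [-0.1, -2.2, 1.5]
grip_width: 0.099
gripper_force: 79.3
time: 29.05
tcp_pos: [551.1, 31.4, 236.4]
tcp_rot: [0.0, 0.425, 0.905, 0.0]
contact_force: [-0.1, -0.3, 1.1]
grip_width: 0.097
gripper_force: 79.2
[-0.04716756  0.00440991  0.13967372] 0.09743023476764041
time: 29.63
tcp_pos: [551.2, 31.4, 236.4]
tcp_rot: [0.0, 0.695, 0.719, 0.001]
contact_force: [1.5, -0.2, -0.5]
grip_width: 0.094
gripper_force: 79.0
tcp [551.2  31.4 236.4] shift cm [-0.04 -0.02 -0.06] turn 0 yaw 2.0 tilt [ 0.001  0.    -1.   ] q6 -0.11 q1 -0.08
[-0.01039943 -0.22064186 -0.00474227] 0.09432417885848016
```

Now the last degrees up to the stop, watching the torque.

```bash
python3 -m crank '[[1,0,0,0,0,0,2],[1,0,0,0,0,0,3],[1,0,0,0,0,0,3]]'
python3 -c "
from h import *
goto(551,31,237);s=state();print(s['ft_torque'])"
python3 -m crank '[[1,0,0,0,0,0,1.5],[1,0,0,0,0,0,3],[1,0,0,0,0,0,3]]'
python3 -c "
from h import *
goto(551,31,237);s=state();print(s['ft_torque'])"
```

```text
time: 29.88
tcp_pos: [551.2, 31.4, 236.5]
tcp_rot: [0.0, 0.713, 0.701, 0.001]
contact_force: [1.5, -0.0, 0.4]
grip_width: 0.098
gripper_force: 79.0
tcp [551.2  31.4 236.5] shift cm [-0.04 -0.02 -0.05] turn 0 yaw -0.9 tilt [ 0.001  0.    -1.   ] q6 -0.06 q1 -0.08
[-0.01687129 -0.34139717 -0.07202718]
time: 30.13
tcp_pos: [551.2, 31.5, 236.5]
tcp_rot: [0.001, 0.73, 0.684, 0.0]
contact_force: [3.3, 0.6, -0.4]
grip_width: 0.095
gripper_force: 83.6
tcp [551.2  31.5 236.5] shift cm [-0.06 -0.02 -0.05] turn 0 yaw -3.7 tilt [ 0.001 -0.001 -1.   ] q6 -0.01 q1 -0.08
[ 0.01930055 -0.39684693  1.29229413]
```

```bash
python3 -m crank '[[-1,0,0,0,0,0,0],[-1,0,0,0,0,0,0],[-1,0,0,0,0,0,0],[-1,0,0,0,0,0,0],[-1,0,0,0,0,0,0],[-1,0,0,-4,0,0,0],[-1,0,0,-8,0,0,0],[-1,0,0,-10,0,0,0]]'
python3 -m crank '[[-1,0,0,0,0,0,0],[-1,0,0,0,0,0,0]]'
python3 - <<'E'
from h import *
f=cam('wrist');save(f,'w7');P,m=cloud(f); Q=P.copy()
print('key',rect(P,m,(552,31.5),40,78,92))
for d in look_for('wrist','brake_top'): print(d['p'],d['centre'],pt(f,*d['centre'],52))
a=np.radians(7.2); d=P[...,:2]-np.array([540.8,-72.9])
Q[...,0]=d[...,0]*np.cos(a)+d[...,1]*np.sin(a); Q[...,1]=-d[...,0]*np.sin(a)+d[...,1]*np.cos(a)
k=m&(Q[...,2]>45)&(Q[...,2]<60)&(abs(Q[...,0]+46)<14)&(Q[...,1]>66)&(Q[...,1]<125)
q=Q[k]; print(len(q),np.percentile(q[:,:2],[1,50,99],axis=0))
for x0 in (-46,-57,-35):
    print(x0,[(y,int(np.median(Q[k][:,2]))) for y in range(50,140,2) for k in [m&(abs(Q[...,0]-x0)<2)&(abs(Q[...,1]-y)<1)] if k.any()])
goto(551,31,330)
E
```

```text
time: 30.8
tcp_pos: [551.8, 31.3, 340.9]
tcp_rot: [0.002, 0.731, 0.682, 0.002]
contact_force: [0.7, -0.1, 1.1]
grip_width: 1.002
gripper_force: 0.0
time: 30.97
tcp_pos: [551.4, 31.3, 338.1]
tcp_rot: [0.001, 0.731, 0.682, 0.001]
contact_force: [-0.4, -0.7, -0.8]
grip_width: 1.003
gripper_force: 0.0
key (array([552.18237305,  32.67385483]), [10.000408172607422, 49.09321975708008], np.float32(88.72824), 884, np.float64(86.82276006324955))
0.68 [184.3, 213.9] [487.84746002  13.66928308  52.        ]
333 [[-54.33568905  66.07648899]
 [-44.72411798  87.98601379]
 [-38.35653362  94.99028621]]
-46 [(50, 49), (52, 51), (54, 48), (56, 51), (58, 49), (60, 48), (62, 49), (64, 48), (66, 44), (68, 24), (70, 23), (72, 22), (80, 51), (82, 51), (84, 51), (86, 51), (88, 51), (90, 50), (92, 51), (94, 41), (96, 29), (98, 24), (100, 24), (102, 23), (104, 23), (106, 24), (108, 23), (110, 232), (112, 233), (114, 24), (116, 24), (118, 24), (120, 23), (122, 24), (124, 24), (126, 24), (128, 227), (130, 23), (132, 24), (134, 23), (136, 26), (138, 26)]
-57 [(50, 51), (52, 51), (54, 51), (56, 51), (58, 51), (60,
[... 216 characters left out ...]
(120, 23), (122, 23), (124, 22), (126, 23), (128, 22), (130, 23), (132, 22), (134, 22), (136, 26), (138, 25)]
-35 [(50, 23), (52, 23), (54, 23), (58, 33), (60, 35), (62, 36), (64, 38), (66, 36), (68, 33), (70, 25), (72, 23), (74, 23), (76, 22), (78, 23), (80, 22), (82, 22), (84, 23), (86, 23), (88, 23), (90, 23), (92, 23), (94, 22), (96, 22), (98, 23), (100, 22), (102, 23), (104, 22), (106, 23), (108, 231), (110, 231), (112, 231), (114, 231), (116, 231), (118, 231), (120, 231), (122, 228), (124, 234), (126, 236), (128, 234), (130, 23), (132, 23), (134, 23), (136, 26), (138, 26)]
tcp [550.4  31.4 334.7] shift cm [-0.03  0.06  0.47] turn 0 yaw -4.0 tilt [-0.002  0.    -1.   ] q6 -0.01 q1 -0.08
```

View pics/w7.png

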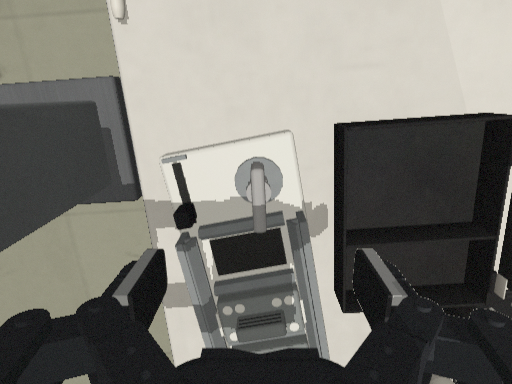

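The key wing at (259,195) lies at 88.7°, which is 8.00 rad, so it is at the stop. The knob is at (185,215), with an 11 mm gap to the bays.

```bash
python3 -m crank '[[-0.3,0,0,0,0,0,0],[-0.3,0,0,0,0,0,0]]'
python3 - <<'E'
from h import *
f=cam('wrist');P,m=cloud(f); Q=P.copy()
a=np.radians(7.2); d=P[...,:2]-np.array([540.8,-72.9])
Q[...,0]=d[...,0]*np.cos(a)+d[...,1]*np.sin(a); Q[...,1]=-d[...,0]*np.sin(a)+d[...,1]*np.cos(a)
k=m&(Q[...,2]>46)&(Q[...,2]<60)&(Q[...,0]<-25)&(Q[...,1]>73)&(Q[...,1]<125)
q=Q[k]; print(len(q),q[:,:2].min(0),q[:,:2].max(0),np.median(P[k],axis=0))
r,c=np.nonzero(k);print(c.min(),c.max(),r.min(),r.max(),state()['tcp_pos'])
k=m&(np.hypot(P[...,0]-552,P[...,1]-32)<40)&(P[...,2]>78)&(P[...,2]<92); print(cv2.minAreaRect(Q[k][:,:2].astype(np.float32)))
goto(484,7,300,7.2)
E
```

```text
time: 31.23
tcp_pos: [550.4, 31.4, 334.1]
tcp_rot: [-0.001, 0.731, 0.682, -0.001]
contact_force: [-0.4, 0.2, 0.1]
grip_width: 0.748
gripper_force: 0.0
317 [-52.33843434  79.29310755] [-37.77992361  95.25338396] [485.55688689   8.93502536  51.00107616]
176 195 211 230 [550.50701003  31.39193545 334.34774624]
((24.50958824157715, 103.14283752441406), (49.335365295410156, 9.963435173034668), 81.58735656738281)
tcp [550.5  31.4 334.3] shift cm [-2.9  -6.45  3.46] turn -11.2 yaw -4.0 tilt [-0.003  0.    -1.   ] q6 -0.01 q1 -0.08
```

```bash
python3 -m crank '[[-0.15,-1.5,-3.2,0,0,0,-6],[-0.15,-2.9,-6.45,0,0,0,-11.2],[-0.15,-2.9,-6.45,0,0,0,-11.2],[-0.15,-2.9,-6.45,2,0,0,-11.2],[-0.15,-2.9,-6.45,5,0,0,-11.2],[-0.15,-2.9,-6.45,6,0,0,-11.2],[-0.15,-2.9,-6.45,6,0,0,-11.2],[-0.15,-2.9,-6.45,6,0,0,-11.2]]'
python3 -c "
from h import *
goto(484.2,6.8,212,7.2)"
```

```text
time: 31.95
tcp_pos: [484.5, 7.0, 275.6]
tcp_rot: [-0.001, 0.661, 0.75, -0.001]
contact_force: [1.1, 0.2, 0.9]
grip_width: 0.58
gripper_force: 0.0
tcp [484.5   7.  275.6] shift cm [-0.02 -0.02  6.36] turn 0.0 yaw 7.2 tilt [-0.002  0.    -1.   ] q6 -0.27 q1 -0.14
```

```bash
python3 -m crank '[[-0.15,0,0,3,0,0,0],[-0.15,0,0,5,0,0,0],[-0.15,0,0,6.3,0,0,0],[-0.15,0,0,6.3,0,0,0],[-0.15,0,0,6.3,0,0,0]]'
python3 -m crank '[[1,0,0,0,0,0,0],[1,0,0,0,0,0,0],[1,0,0,0,0,0,0],[1,0,0,0,0,0,0],[1,0,0,0,0,0,0],[1,0,0,0,0,0,0]]' 40
python3 -m crank '[[1,0.6,0,0,0,0,0],[1,1.2,0,0,0,0,0],[1,1.8,0,0,0,0,0],[1,2.4,0,0,0,0,0],[1,2.8,0,0,0,0,0],[1,3.1,0,0,0,0,0],[1,3.1,0,0,0,0,0]]'
python3 -m crank '[[1,0.15,0,0,0,0,0],[1,0.25,0,0,0,0,0],[1,0.25,0,0,0,0,0]]'
```

```text
time: 32.37
tcp_pos: [485.3, 6.9, 214.2]
tcp_rot: [0.0, 0.661, 0.75, 0.0]
contact_force: [0.3, 0.4, 0.5]
grip_width: 0.576
gripper_force: 0.0
time: 32.87
tcp_pos: [484.6, 6.7, 215.1]
tcp_rot: [-0.001, 0.661, 0.75, -0.001]
contact_force: [-7.6, -0.5, 10.7]
grip_width: 0.147
gripper_force: 40.0
time: 33.45
tcp_pos: [480.6, 37.9, 215.1]
tcp_rot: [-0.001, 0.661, 0.75, -0.001]
contact_force: [-6.8, -1.0, 10.6]
grip_width: 0.15
gripper_force: 40.0
time: 33.7
tcp_pos: [480.5, 39.2, 215.1]
tcp_rot: [0.001, 0.661, 0.751, -0.002]
contact_force: [-8.3, -7.2, 9.8]
grip_width: 0.144
gripper_force: 39.9
```

Force rose at about 32 mm of travel, so the brake is at its stop. Release, rise clear and check.

```bash
python3 -m crank '[[-0.15,0,0,0,0,0,0],[-0.15,0,0,0,0,0,0],[-0.15,0,0,0,0,0,0],[-0.15,0,0,0,0,0,0],[-0.15,0,0,-3,0,0,0],[-0.15,0,0,-7,0,0,0],[-0.15,0,0,-11,0,0,0],[-0.15,0,0,-15,0,0,0]]'
python3 -m crank '[[-0.15,-4,3,0,0,0,0],[-0.15,-6,5,0,0,0,0],[-0.15,-6,5,0,0,0,0],[-0.15,-6,5,0,0,0,0]]'
python3 - <<'E'
from h import *
f=cam('wrist');save(f,'w8');P,m=cloud(f); Q=P.copy()
a=np.radians(7.2); d=P[...,:2]-np.array([540.8,-72.9])
Q[...,0]=d[...,0]*np.cos(a)+d[...,1]*np.sin(a); Q[...,1]=-d[...,0]*np.sin(a)+d[...,1]*np.cos(a)
k=m&(Q[...,2]>46)&(Q[...,2]<60)&(Q[...,0]<-25)&(Q[...,0]>-65)&(Q[...,1]>73)&(Q[...,1]<135)
q=Q[k]; print(len(q),q[:,:2].min(0),q[:,:2].max(0)) if len(q) else print('none')
print('key',rect(P,m,(552,31.5),40,78,92))
f=cam('top');save(f,'top9')
for l in ('cart_a','ctrl_bottle','wedge_bottle'): print(l,[(round(x['p'],2),x['centre']) for x in look_for('top',l)])
cv2.imwrite('pics/t9.png',cv2.resize(np.hstack([f['img'][120:270,130:380,::-1]]),(750,450)))
E
```

```text
time: 34.37
tcp_pos: [480.0, 40.3, 364.6]
tcp_rot: [-0.0, 0.661, 0.75, -0.0]
contact_force: [1.0, -0.5, -0.1]
grip_width: 0.575
gripper_force: 0.0
time: 34.7
tcp_pos: [538.4, -14.0, 363.1]
tcp_rot: [-0.0, 0.662, 0.75, -0.0]
contact_force: [-0.6, -0.3, -0.6]
grip_width: 0.576
gripper_force: 0.0
325 [-52.24218208 110.82343865] [-38.28533084 126.81969953]
key (array([552.15875244,  32.00043106]), [10.211113929748535, 50.01853561401367], np.float32(88.76268), 873, np.float64(86.82957556240683))
cart_a [(0.73, [246.5, 211.0]), (0.61, [224.7, 213.4])]
ctrl_bottle [(0.66, [336.0, 185.0])]
wedge_bottle [(0.95, [243.0, 151.0])]
```

View pics/w8.png

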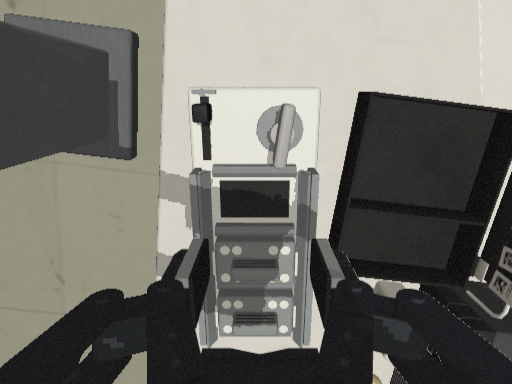

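View pics/t9.png

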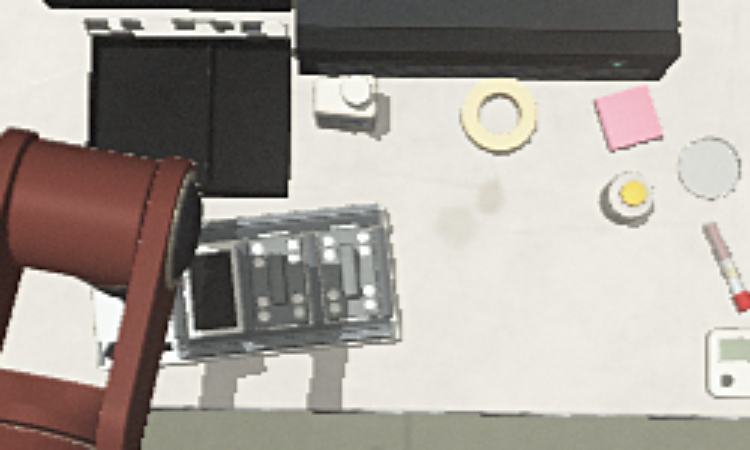

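The brake knob at (203,112) has moved 31.6 mm and stands at its stop. The key is still at 8.0 rad, both cartridges are seated, both bottles are standing, and no cartridge is left on the counter.

```bash
python3 -c "
from cell import *
print(job_done())"
```

```text
the job is handed in; nothing more can be done
None
```

The job is handed in: both cartridges on the counter are snapped flat in bay1 and bay2, the key is wound to its stop (8.0 rad), the brake was then slid about 32 mm to its stop, and both bottles are still standing.

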